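# Pay for and start the blue dryer

### The arm

A 6-joint arm with a two-finger parallel gripper is mounted at the origin on the work surface. World frame = base frame: x ahead of the robot, y to its left, z up, the work surface at z = 0. Lengths are in m, angles in rad, forces in N, time in s.
With the tool pointing down it reaches from about 0.35 to 0.725 m from the base axis. Payload 4.3 kg.
Tool frame: the origin (TCP) lies between the finger pads, 19 mm behind the fingertips; this is the grasp point; z points along the fingers, y is the line along which they close (so a half turn about z gives the same grasp; the last joint's range is limited). The gripper opens to 85 mm and grips with 20 to 120 N. Pads are 22 mm wide; open, the fingers measure 114 mm over their backs; the gripper's body (76 mm by 85 mm) begins 54 mm behind the grasp point. The pads swing forward as they close: fully open they stand 13 mm farther back than shut.
Start: joints at [-1.348, 0.377, 0.081, 1.274, 0, 1.46], TCP at [0.188, -0.543, 0.25] pointing down, gripper open.
Joint ranges: [-2.72, 2.72], [-0.84, 1.66], [-1.02, 1.22], [-1.77, 2.12], [-1.37, 1.28], [-3.14, 3.14]. Speed limits (rad/s): [2.57, 2.57, 3.14, 3.14, 3.14, 3.14].

### API

Orientations are given as a unit quaternion [x, y, z, w].
In Python, from rig import monitor, grab_frame, camera_info, bot gives the robot as it stands.
- The arm moves only by the shell command python3 -m jog 'ROWS' [FORCE]. ROWS is JSON, a list of rows, each a list of 3 entries, a list of its own where there are three numbers: the shift along the tool's x, y, z each as a share of 0.02 m, from -1 to 1, then the turn, a rotation vector about the tool's x, y, z each as a share of 360 degrees, from -1 to 1, then the gripper command: -1 is shut, 1 is fully open, values between are in proportion. A call has 1 to 8 rows; each row shifts and turns the commanded pose from where the row before left it, along the tool's axes as they then stand; what a row does not reach is not made up. A row lasts 1/12 s, in which the tool goes at most 41.7 mm and 7.16 degrees, less where a joint would pass 70% of its speed; a pose out of reach is approached as far as the arm can. A call with a number of a shift or a turn outside -1 to 1 is refused whole. A call with a gripper value outside its range is refused whole. The fingers move at their own pace and stop on an object; FORCE is the grip in N (left out, the last holds). Time passes only in rows, so rows that do not move let the fingers close. It gives the time, the measured TCP pose, the force, the opening and the grip force at its end, in the units of the state.
- monitor.get_state(): the state, without advancing time (a new reading comes with each control period).
- grab_frame(name): name is "scene" or "top" or "wrist"; returns the picture (384x512x3 uint8, red, green, blue); there is no depth.
- camera_info(name): a dict with "intrinsics" (3x3 intrinsics, pixels), "rvec" (rotation vector, rad) and "tvec" (3), from world to camera coordinates, as OpenCV has them. Camera axes: x right, y down, z forward; pixel columns grow to the right and rows downward; lengths in m; the calibration is good to about 2 mm. A picture is of the moment at which its call begins: read the wrist's pose just before it. camera_info takes no time and is no camera call; for the wrist camera it gives the pose at the moment of the call.
- bot.job_done(): hands the job in; it is judged then, once.
The state is a dict: "t": time; "q": joint angles; "dq": joint speeds; "effort": joint torques, N m; "tool_pos": TCP position; "ee_rot": TCP orientation; "force": force on the tool from outside, world axes, zero at the start; "moment": the same for the moment, N m; "width": opening from 0.0 (shut) to 1.0 (fully open); "grasp_force": force on a finger pad.
Only numpy, scipy, OpenCV 4.12 (cv2) and the standard library are available. Lean on these libraries where they do the work, as an engineer would, in place of code of your own. Each camera call takes 0.05 s, during which the arm holds its last target. There are 200 camera calls.

### The job

Start the blue dryer from the counter: with the fingertips push the orange coin slide fully home, then point at the blue touch-free sensor from just above it (fingertips two or three centimetres over its middle) and stay there for two seconds without touching it, and last press the green start button down, let it come up and move clear. Do not touch any of the three sensors or point at the yellow or red one, and do not pick up or shift anything else on the counter.

Things in the scene. Friction and masses are not known exactly. Their poses are not given: they have to be found in the camera images.
- coin_box: white coin box fixed to the counter, 120 deep (its x) x 100 wide (its y) x 90 tall. Origin: centre of its underside. Its -x face, towards the robot, carries the coin slide; its yaw varies, so the slide is pushed along the box's own +x axis.
- coin_slide (a joint): travel of the coin slide in m: 0 = pulled right out, 0.050 = fully home (hard stop). Slides with about 3 N of friction and stays where it is left; it may start up to 12 mm in.
- coin_slide_face (a point): centre of the front (-x) face of the slide's orange handle plate, the face to push. The plate is 70 wide (y), 50 tall (z, from 35 to 85 above the counter) and 12 thick (x), face square to the box's x axis; it sits on a flat steel tongue and moves with the slide. With the slide fully home its back is 2 mm from the box's front.
- start_button_base: round grey housing of the start button, 56 dia x 12 tall, fixed to the counter. Origin: centre of its underside.
- start_button_top (a point): centre of the top of the green spring push button (40 dia) in a grey housing fixed to the counter; 22 mm above the counter when up, 16 mm when fully down; this point moves with the button. Pressed straight down.
- start_button (a joint): travel of the start button in m: 0 = up, 0.006 = fully down (about 5 N); it springs back up when released.
- blue_sensor: blue touch-free sensor: a loose round white puck, 54 dia x 34 tall, with a blue top (48 dia) and a small black lens in its middle, standing on the counter. Origin: centre of its underside.
- blue_sensor_lens (a point): the lens: centre of the top of the blue sensor, 34 mm above the counter, looking straight up. It sees the tool point (TCP) when that is within 20 mm sideways of the lens and 15 to 75 mm above it; with closed fingers pointing down, fingertips about 10 to 40 mm above the lens is right.
- yellow_sensor: yellow touch-free sensor: a loose round white puck, 54 dia x 34 tall, with a yellow top (48 dia) and a small black lens in its middle, standing on the counter. Origin: centre of its underside.
- yellow_sensor_lens (a point): the lens: centre of the top of the yellow sensor, 34 mm above the counter, looking straight up. It sees the tool point (TCP) when that is within 20 mm sideways of the lens and 15 to 75 mm above it; with closed fingers pointing down, fingertips about 10 to 40 mm above the lens is right.
- red_sensor: red touch-free sensor: a loose round white puck, 54 dia x 34 tall, with a red top (48 dia) and a small black lens in its middle, standing on the counter. Origin: centre of its underside.
- red_sensor_lens (a point): the lens: centre of the top of the red sensor, 34 mm above the counter, looking straight up. It sees the tool point (TCP) when that is within 20 mm sideways of the lens and 15 to 75 mm above it; with closed fingers pointing down, fingertips about 10 to 40 mm above the lens is right.
- detergent: white detergent bottle with blue cap, 76 dia x 220 tall (mm); a loose bystander. Origin: centre of its underside.
- softener: amber fabric-softener bottle with white cap, 68 dia x 190 tall (mm); a loose bystander. Origin: centre of its underside.
- stain_can: orange stain-remover can, 56 dia x 160 tall (mm); a loose bystander. Origin: centre of its underside.
- scoop_cup: clear plastic measuring cup, 56 dia x 50 tall (mm); a loose bystander. Origin: centre of its underside.
- lint_brush: wooden lint brush lying flat, about 170 long along its x axis, under 40 tall (mm); a loose bystander.
- sheet_box: cardboard box 70 x 110 x 45 tall (mm); a loose bystander. Origin: centre of its underside.
- pod_jar: green jar, 72 dia x 90 tall (mm); a loose bystander. Origin: centre of its underside.
There are look-alikes about, which are no part of the job. What is shaped like the red_sensor but purple or turquoise is not meant.

How it is judged:
By the outcome, as a careful person would: the job done as asked, in the order asked, and still so for the second after the job is handed in, with the robot touching nothing.
It also fails if it takes over 53 s, if anything falls off the work surface, if the arm or the gripper's body presses on something with over 40 N, if the wrist force passes 120 N, or if a joint passes its speed limit or range.

## Working session

There is one attempt and no reset: what is moved stays moved. The work goes in short steps, Python scripts to look and compute and a shell command to move; the robot and the scene stay as the last step left them, time stands still between calls to the robot, and variables do not carry over. Pictures are saved under pics/ and viewed, at most 10 in all, crops included, and the job is handed in when it is done.

```bash
mkdir -p pics; ls; python3 - <<'E'
from rig import monitor, grab_frame, camera_info
import cv2,numpy as np
for n in("top","scene"):
    im=grab_frame(n); cv2.imwrite(f"pics/{n}0.png",im[:,:,::-1])
    c=camera_info(n); R=cv2.Rodrigues(np.array(c["rvec"]))[0]; print(n,c["intrinsics"],-R.T@np.array(c["tvec"]))
s=monitor.get_state(); print(s["t"],s["tool_pos"],s["ee_rot"],s["force"],s["width"])
E
```

```text
pics
top [[430.99595212   0.         254.95140355]
 [  0.         430.99595212 184.10870834]
 [  0.           0.           1.        ]] [0.37819575 0.07735141 1.16817965]
scene [[384.4899335    0.         256.05255263]
 [  0.         384.4899335  191.57124747]
 [  0.           0.           1.        ]] [ 1.00636769 -0.31619254  0.66726045]
0.1 [ 0.18774648 -0.54290492  0.24914381] [ 9.86184462e-01  1.65648303e-01 -4.70115028e-05 -9.19273514e-04] [-0.80461143 -0.75711341 -0.26847641] 1.0019607644820552
```

View pics/top0.png

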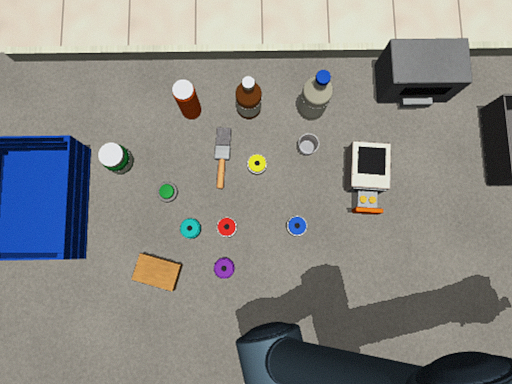

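View pics/scene0.png

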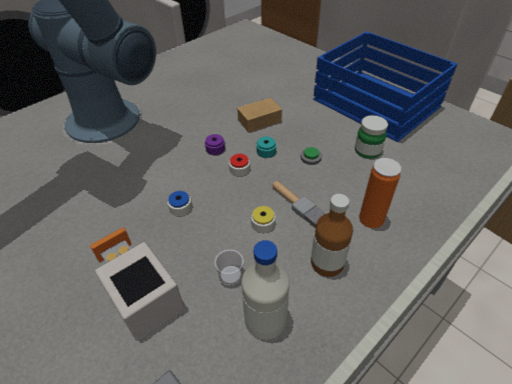

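The top view shows blue sensor (297,226), yellow (257,163) and red (227,227), with look-alikes turquoise (190,229) and purple (224,268). The green button is at (168,192), not the jar at (115,155). The orange slide is at (368,210), not the can at (187,100). I'll measure these and check a close crop.

```bash
cat > h.py <<'E'
import cv2,numpy as np
from rig import monitor,grab_frame,camera_info
def ray(c,px,z):
    R=cv2.Rodrigues(np.array(c["rvec"]))[0]; o=-R.T@np.array(c["tvec"])
    d=R.T@np.linalg.inv(np.array(c["intrinsics"]))@np.array([px[0],px[1],1.])
    return o+d*(z-o[2])/d[2]
def blobs(im,lo,hi,amin=30):
    m=cv2.inRange(cv2.cvtColor(im,cv2.COLOR_RGB2HSV),lo,hi)
    cs=cv2.findContours(m,cv2.RETR_EXTERNAL,cv2.CHAIN_APPROX_NONE)[0]
    return [c for c in cs if cv2.contourArea(c)>amin]
E
python3 - <<'E'
from h import *
im=cv2.imread("pics/top0.png")[:,:,::-1].copy(); c=camera_info("top")
for n,lo,hi,z in(("blue",(100,150,80),(125,255,255),.034),("yellow",(25,150,100),(33,255,255),.034),("green",(50,120,50),(80,255,255),.022),("red",(0,200,120),(3,255,255),.034),("orange",(4,180,120),(16,255,255),.085),("white",(0,0,190),(180,60,255),.09),):
    for k in blobs(im,lo,hi):
        r=cv2.minAreaRect(k)
        if cv2.contourArea(k)<4000: print(n,np.round(r[0],1),np.round(r[1],1),round(r[2],1),ray(c,r[0],z).round(4))
        if n in("orange","white") and 340<r[0][0]<400 and r[0][1]>120: print([ray(c,p,z).round(4).tolist() for p in cv2.boxPoints(r)])
cv2.imwrite("pics/crop0.png",cv2.resize(im[120:290,150:400,::-1],None,fx=3,fy=3,interpolation=cv2.INTER_CUBIC))
E
```

```text
blue [297. 225.] [16. 16.] 90.0 [ 0.448  -0.0437  0.034 ]
blue [ 86.9 203. ] [  1.9 108.2] 2.6 [0.5146 0.5091 0.034 ]
blue [ 80.5 201.5] [  2.4 113.2] 2.8 [0.5187 0.5261 0.034 ]
blue [ 73.4 199.5] [  2.6 117.3] 3.0 [0.5243 0.545  0.034 ]
blue [323.   76.5] [13.4 13.4] 45.0 [ 0.8583 -0.129   0.034 ]
yellow [256.5 163. ] [16. 15.] 90.0 [0.6157 0.0599 0.034 ]
green [166.5 191. ] [13.4 13.4] 45.0 [0.5451 0.3023 0.022 ]
green [118.8 160.5] [14.7 26.2] 38.7 [0.6306 0.4326 0.022 ]
red [226. 226.] [16. 16.] 90.0 [0.4483 0.1427 0.034 ]
orange [369.  209.8] [26.3  4.3] 4.1 [ 0.4803 -0.2214  0.085 ]
[[0.4778, -0.1877, 0.085], [0.4886, -0.1891, 0.085], [0.4828, -0.2552, 0.085], [0.4721, -0.2538, 0.085]]
white [367.  199.5] [15. 18.] 90.0 [ 0.506  -0.2166  0.09  ]
[[0.5254, -0.1948, 0.09], [0.5247, -0.2405, 0.09], [0.4866, -0.2382, 0.09], [0.4873, -0.1928, 0.09]]
white [222. 152.] [12. 12.] 90.0 [0.634  0.1487 0.09  ]
white [109.9 153.7] [22.8 23.7] 26.6 [0.6337 0.4349 0.09  ]
white [371.  164.2] [37.8 45.2] 2.3 [ 0.5967 -0.232   0.09  ]
[[0.541, -0.1784, 0.09], [0.6587, -0.1891, 0.09], [0.6534, -0.2865, 0.09], [0.5357, -0.2742, 0.09]]
white [182.3  89.3] [19.1 19.8] 45.0 [0.8041 0.2521 0.09  ]
white [248.   81.5] [11. 12.] 90.0 [0.8232 0.0795 0.09  ]
white [485.   23.5] [47. 52.] 90.0 [ 0.9802 -0.5639  0.09  ]
white [427.  19.] [38. 66.] 90.0 [ 0.9951 -0.4074  0.09  ]
```

View pics/crop0.png

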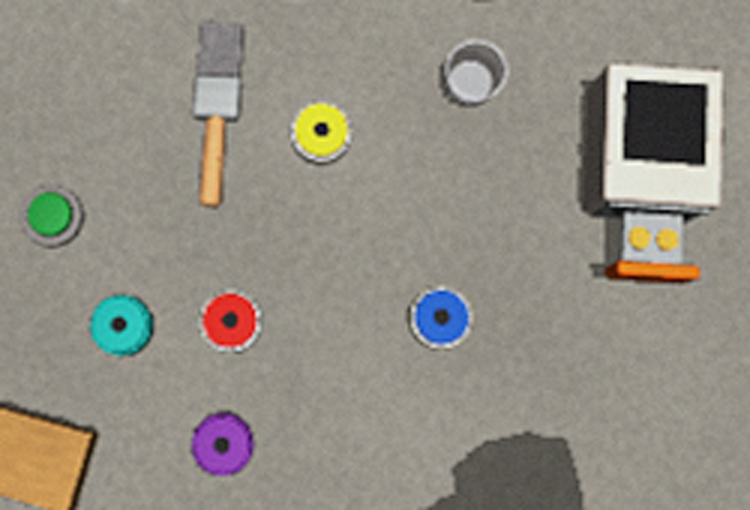

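The crop confirms all three targets: blue puck with lens, orange plate on its tongue and green button in its grey housing. The box yaw is about -5°, the plate face centre (0.475,-0.221), and home puts the face at (0.524,-0.225). Turning the tool to the box yaw and shutting the gripper.

```bash
python3 -m jog '[[[0,0,0],[0,0,0.0167],-1],[[0,0,0],[0,0,0.0167],-1],[[0,0,0],[0,0,0.0167],-1],[[0,0,0],[0,0,0.0167],-1],[[0.6,-0.95,0],[0,0,0],-1],[[0.6,-0.95,0],[0,0,0],-1],[[0.6,-0.95,0],[0,0,0],-1],[[0.6,-0.95,0],[0,0,0],-1]]' 40
python3 -m jog '[[[0.6,-0.95,0.2],[0,0,0],-1],[[0.6,-0.95,0.2],[0,0,0],-1],[[0.6,-0.95,0.2],[0,0,0],-1],[[0.6,-0.95,0.2],[0,0,0],-1],[[0.6,-0.95,0.2],[0,0,0],-1],[[0.6,-0.95,0.2],[0,0,0],-1],[[0.6,-0.95,0.2],[0,0,0],-1],[[0,0,0],[0,0,0],-1]]'
cat >> h.py <<'E'
from scipy.spatial.transform import Rotation as Ro
def to(p):
    s=monitor.get_state(); R=Ro.from_quat(s["ee_rot"]).as_matrix()
    print("t",round(s["t"],2),"tcp",np.round(s["tool_pos"],4),"yaw",np.degrees(np.arctan2(R[1,0],R[0,0])).round(2),"z",R[:,2].round(3),"F",np.round(s["force"],1),"w",round(s["width"],2),"units",(R.T@(np.array(p)-s["tool_pos"])/.02).round(2))
E
python3 -c "
from h import *
to([.435,-.2175,.2])"
```

```text
t: 0.77
tool_pos: [0.2425, -0.4708, 0.2494]
ee_rot: [0.999, -0.044, -0.0, -0.001]
force: [-0.3, -0.1, 0.3]
width: 0.001
grasp_force: 0.0
t: 1.43
tool_pos: [0.3385, -0.3431, 0.2208]
ee_rot: [0.999, -0.041, -0.0, -0.002]
force: [-0.9, -0.8, -0.5]
width: -0.002
grasp_force: 0.0
t 1.43 tcp [ 0.3385 -0.3431  0.2208] yaw -4.76 z [-0.001  0.004 -1.   ] F [-0.9 -0.8 -0.5] w -0.0 units [ 4.29 -6.65  1.06]
```

```bash
python3 -m jog '[[[0.6,-0.95,0.3],[0,0,0],-1],[[0.6,-0.95,0.3],[0,0,0],-1],[[0.6,-0.95,0.3],[0,0,0],-1],[[0.6,-0.95,0.1],[0,0,0],-1],[[0.6,-0.95,0],[0,0,0],-1],[[0.6,-0.95,0],[0,0,0],-1],[[0.6,-0.95,0],[0,0,0],-1],[[0,0,0],[0,0,0],-1]]'
python3 -c "
from h import *
to([.435,-.2175,.069])
im=grab_frame('wrist');cv2.imwrite('pics/w1.png',im[:,:,::-1])
c=camera_info('wrist')
for k in blobs(im,(4,180,120),(16,255,255),100):
    r=cv2.minAreaRect(k);print(r,[ray(c,p,.085).round(4).tolist() for p in cv2.boxPoints(r)])
"
```

```text
t: 2.1
tool_pos: [0.4341, -0.2193, 0.2017]
ee_rot: [0.999, -0.042, 0.0, -0.001]
force: [0.4, -0.0, 0.3]
width: 0.003
grasp_force: 0.0
t 2.1 tcp [ 0.4341 -0.2193  0.2017] yaw -4.77 z [ 0.     0.001 -1.   ] F [ 0.4 -0.   0.3] w 0.0 units [ 0.04 -0.08  6.64]
((257.0, 126.0), (22.0, 98.0), 90.0) [[0.4938, -0.1884, 0.085], [0.4881, -0.255, 0.085], [0.4731, -0.2544, 0.085], [0.4789, -0.1864, 0.085]]
```

View pics/w1.png

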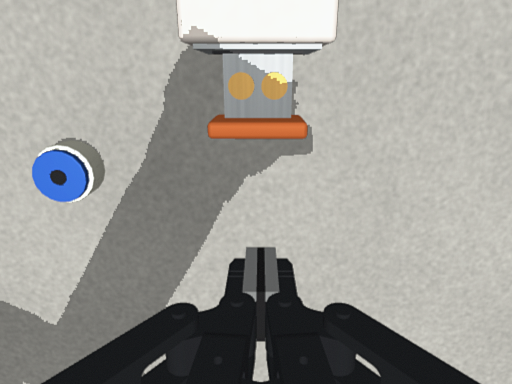

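The wrist view shows the plate (257,126) square to the tool and in line with the shut fingers (261,270), with the blue puck clear at (60,177). Descending and then approaching.

```bash
python3 -m jog '[[[0,0,1],[0,0,0],-1],[[0,0,1],[0,0,0],-1],[[0,0,1],[0,0,0],-1],[[0,0,1],[0,0,0],-1],[[0,0,1],[0,0,0],-1],[[0,0,1],[0,0,0],-1],[[0,0,0.6],[0,0,0],-1],[[0,0,0],[0,0,0],-1]]'
python3 -m jog '[[[0.4,0,0],[0,0,0],-1],[[0.4,0,0],[0,0,0],-1],[[0.3,0,0],[0,0,0],-1],[[0.2,0,0],[0,0,0],-1],[[0.2,0,0],[0,0,0],-1],[[0.2,0,0],[0,0,0],-1],[[0.2,0,0],[0,0,0],-1],[[0,0,0],[0,0,0],-1]]'
python3 -c "
from h import *
to([.513,-.2255,.069])"
```

```text
t: 2.82
tool_pos: [0.43, -0.2211, 0.0673]
ee_rot: [0.999, -0.044, -0.003, -0.001]
force: [-0.5, 0.3, -0.3]
width: -0.002
grasp_force: 0.0
t: 3.48
tool_pos: [0.471, -0.2249, 0.07]
ee_rot: [0.999, -0.043, 0.0, 0.0]
force: [-1.3, -1.5, -0.3]
width: 0.002
grasp_force: 0.3
t 3.48 tcp [ 0.471  -0.2249  0.07  ] yaw -4.97 z [-0. -0. -1.] F [-1.3 -1.5 -0.3] w 0.0 units [ 2.09 -0.15  0.05]
```

```bash
python3 -m jog '[[[0.25,0,0],[0,0,0],-1],[[0.25,0,0],[0,0,0],-1],[[0.25,0,0],[0,0,0],-1],[[0.25,0,0],[0,0,0],-1],[[0.25,0,0],[0,0,0],-1],[[0.25,0,0],[0,0,0],-1],[[0.25,0,0],[0,0,0],-1],[[0,0,0],[0,0,0],-1]]'
python3 -m jog '[[[0.1,0,0],[0,0,0],-1],[[0.1,0,0],[0,0,0],-1],[[0.1,0,0],[0,0,0],-1],[[0,0,0],[0,0,0],-1]]'
python3 -c "
from h import *
to([.513,-.2255,.069])"
```

```text
t: 4.15
tool_pos: [0.5056, -0.2276, 0.0697]
ee_rot: [0.999, -0.043, -0.001, -0.0]
force: [-3.8, 0.5, 1.5]
width: -0.001
grasp_force: 1.9
t: 4.48
tool_pos: [0.5056, -0.2275, 0.0696]
ee_rot: [0.999, -0.044, -0.006, 0.0]
force: [-19.9, 1.0, 16.2]
width: -0.0
grasp_force: 10.0
t 4.48 tcp [ 0.5056 -0.2275  0.0696] yaw -5.05 z [-0.012  0.    -1.   ] F [-19.9   1.   16.2] w -0.0 units [ 0.36 -0.13  0.03]
```

```bash
python3 -m jog '[[[0.15,0,0],[0,0,0],-1],[[0,0,0],[0,0,0],-1]]'
python3 -m jog '[[[-0.5,0,0],[0,0,0],-1],[[-0.8,0,0],[0,0,0],-1],[[-0.8,0,0],[0,0,0],-1],[[-0.5,0,-1],[0,0,0],-1],[[0,0,-1],[0,0,0],-1],[[0,0,-1],[0,0,0],-1],[[0,0,-1],[0,0,0],-1],[[0,0,0],[0,0,0],-1]]'
python3 -c "
from h import *
to([.448,-.0437,.15])
im=grab_frame('wrist');cv2.imwrite('pics/w2.png',im[:,:,::-1])
c=camera_info('wrist')
for k in blobs(im,(4,180,120),(16,255,255),100):
    r=cv2.minAreaRect(k);print(r,[ray(c,p,.085).round(4).tolist() for p in cv2.boxPoints(r)])
im=grab_frame('top');c=camera_info('top')
for k in blobs(im,(4,180,120),(16,255,255)):
    r=cv2.minAreaRect(k);print(r,ray(c,r[0],.085).round(4))
"
```

```text
t: 4.65
tool_pos: [0.5056, -0.2275, 0.0695]
ee_rot: [0.999, -0.044, -0.009, 0.0]
force: [-27.5, 1.5, 21.5]
width: -0.0
grasp_force: 14.1
t: 5.32
tool_pos: [0.4666, -0.2261, 0.1546]
ee_rot: [0.999, -0.043, 0.005, 0.002]
force: [0.4, -0.9, 0.2]
width: -0.003
grasp_force: 0.0
t 5.32 tcp [ 0.4666 -0.2261  0.1546] yaw -4.97 z [ 0.009 -0.005 -1.   ] F [ 0.4 -0.9  0.2] w -0.0 units [-1.72 -9.01  0.18]
((247.51016235351562, 127.4520263671875), (20.3179988861084, 121.1314468383789), 89.39049530029297) [[0.5313, -0.1899, 0.085], [0.5261, -0.2558, 0.085], [0.515, -0.2554, 0.085], [0.5203, -0.1883, 0.085]]
((368.99560546875, 193.06639099121094), (26.208486557006836, 4.656330108642578), 3.814074993133545) [ 0.5229 -0.224   0.085 ]
```

View pics/w2.png

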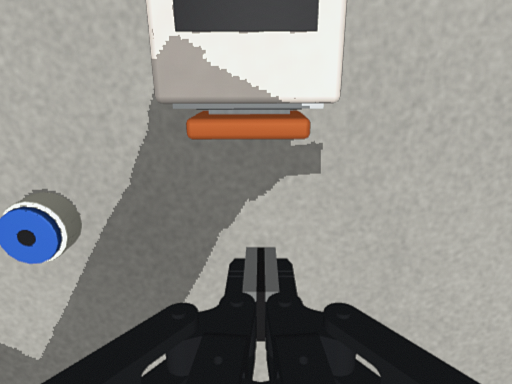

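The slide moved in about 43 mm and then stopped hard: plate at (248,127), with a narrow gap to the bezel at row 106. I'll check whether that gap really is the 2 mm of "home".

```bash
python3 -c "
from h import *
c=camera_info('wrist');R=cv2.Rodrigues(np.array(c['rvec']))[0];print('cam',-R.T@np.array(c['tvec']),R[2])
im=cv2.imread('pics/w2.png')
print(im[92:145,262].tolist())
for row,z in((101,.09),(103,.09),(104,.085),(108,.085),(114,.085),(116,.085),(130,.085),(139,.035)): print(row,z,ray(c,(250,row),z).round(4))
cv2.imwrite('pics/c2.png',cv2.resize(im[85:150,140:340],None,fx=4,fy=4,interpolation=cv2.INTER_NEAREST))
"
```

```text
cam [ 0.54830277 -0.23050473  0.27538514] [-0.3211322   0.025922   -0.94667954]
[[153, 160, 167], [154, 161, 168], [154, 161, 167], [155, 162, 168], [154, 161, 167], [145, 152, 157], [139, 144, 151], [131, 137, 142], [124, 129, 135], [114, 120, 124], [97, 101, 105], [104, 105, 105], [140, 138, 134], [141, 140, 136], [140, 138, 135], [132, 130, 127], [97, 96, 93], [93, 91, 88], [136, 135, 132], [138, 136, 133], [140, 137, 131], [121, 122, 126], [52, 73, 117], [24, 56, 115], [26, 57, 114], [30, 61, 118], [35, 69, 136], [42, 83, 164], [48, 95, 183], [49, 96, 187], [54, 102, 194], [56, 105, 197], [59, 109, 201], [57, 106, 197], [55, 104, 195], [54, 103, 194], [53, 101, 192], [52, 99, 191], [50, 97, 188], [51, 97, 187], [50, 96, 186], [49, 95, 185], [48, 94, 182], [45, 89, 174], [41, 82, 163], [36, 75, 149], [43, 69, 128], [75, 84, 97], [100, 104, 101], [101, 104, 104], [100, 104, 104], [101, 106, 106], [102, 106, 106]]
101 0.09 [ 0.5362 -0.2245  0.09  ]
103 0.09 [ 0.5352 -0.2244  0.09  ]
104 0.085 [ 0.5343 -0.2242  0.085 ]
108 0.085 [ 0.5323 -0.224   0.085 ]
114 0.085 [ 0.5291 -0.2237  0.085 ]
116 0.085 [ 0.5281 -0.2236  0.085 ]
130 0.085 [ 0.5206 -0.2228  0.085 ]
139 0.035 [ 0.5071 -0.2202  0.035 ]
```

View pics/c2.png

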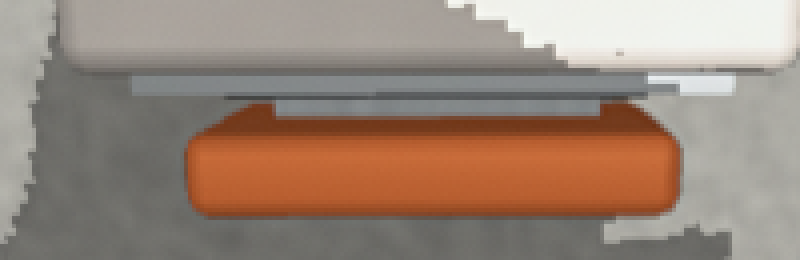

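Grey bezel front at about x=0.530 and plate back at about 0.527 leave a 2–3 mm gap. With the 27 N hard stop, the slide is home. Next I go above the blue sensor.

```bash
python3 -m jog '[[[-0.2,-1,0],[0,0,0],-1],[[-0.2,-1,0],[0,0,0],-1],[[-0.2,-1,0],[0,0,0],-1],[[-0.2,-1,0],[0,0,0],-1],[[-0.2,-1,0],[0,0,0],-1],[[-0.2,-1,0],[0,0,0],-1],[[-0.2,-1,0],[0,0,0],-1],[[0,0,0],[0,0,0],-1]]'
python3 -m jog '[[[-0.2,-1,0],[0,0,0],-1],[[-0.1,-1,0],[0,0,0],-1],[[0,0,0],[0,0,0],-1],[[0,0,0],[0,0,0],-1]]'
python3 -c "
from h import *
c=camera_info('wrist');im=grab_frame('wrist');cv2.imwrite('pics/w3.png',im[:,:,::-1])
for k in blobs(im,(100,150,80),(125,255,255),100):
    r=cv2.minAreaRect(k);print(r,ray(c,r[0],.034).round(4))
im=grab_frame('top');c=camera_info('top')
for k in blobs(im,(100,150,80),(125,255,255)):
    r=cv2.minAreaRect(k)
    if r[0][0]>200: print(r,ray(c,r[0],.034).round(4))
to([.448,-.0437,.078])"
```

```text
t: 6.08
tool_pos: [0.4455, -0.079, 0.1486]
ee_rot: [0.999, -0.042, -0.001, -0.001]
force: [-0.9, -0.6, -0.3]
width: 0.004
grasp_force: 0.0
t: 6.42
tool_pos: [0.4443, -0.0416, 0.1492]
ee_rot: [0.999, -0.043, -0.0, 0.0]
force: [0.3, -0.3, -0.5]
width: -0.001
grasp_force: 0.0
((260.0, 189.0), (60.0, 62.0), 90.0) [ 0.4493 -0.0403  0.034 ]
((323.0, 76.5), (13.435027122497559, 13.435027122497559), 45.0) [ 0.8583 -0.129   0.034 ]
t 6.52 tcp [ 0.4446 -0.0425  0.1495] yaw -5.0 z [-0. -0. -1.] F [0.9 0.3 0. ] w -0.0 units [0.18 0.04 3.58]
```

View pics/w3.png

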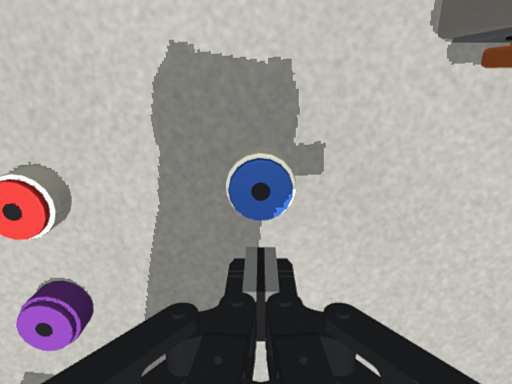

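The blue lens is at (260,190), in line with the fingers and at about (0.449,-0.042). The red (15,210) and purple (45,328) pucks are well clear. Descending, then holding about 2.7 s.

```bash
python3 -m jog '[[[0.1,0,0.6],[0,0,0],-1],[[0.1,0,0.8],[0,0,0],-1],[[0,0,0.8],[0,0,0],-1],[[0,0,0.6],[0,0,0],-1],[[0,0,0.4],[0,0,0],-1],[[0,0,0.3],[0,0,0],-1],[[0,0,0],[0,0,0],-1],[[0,0,0],[0,0,0],-1]]'
python3 -m jog '[[[0,0,0],[0,0,0],-1],[[0,0,0],[0,0,0],-1],[[0,0,0],[0,0,0],-1],[[0,0,0],[0,0,0],-1],[[0,0,0],[0,0,0],-1],[[0,0,0],[0,0,0],-1],[[0,0,0],[0,0,0],-1],[[0,0,0],[0,0,0],-1]]'
python3 -m jog '[[[0,0,0],[0,0,0],-1],[[0,0,0],[0,0,0],-1],[[0,0,0],[0,0,0],-1],[[0,0,0],[0,0,0],-1],[[0,0,0],[0,0,0],-1],[[0,0,0],[0,0,0],-1],[[0,0,0],[0,0,0],-1],[[0,0,0],[0,0,0],-1]]'
python3 -m jog '[[[0,0,0],[0,0,0],-1],[[0,0,0],[0,0,0],-1],[[0,0,0],[0,0,0],-1],[[0,0,0],[0,0,0],-1],[[0,0,0],[0,0,0],-1],[[0,0,0],[0,0,0],-1],[[0,0,0],[0,0,0],-1],[[0,0,0],[0,0,0],-1]]'
python3 -m jog '[[[0,0,0],[0,0,0],-1],[[0,0,0],[0,0,0],-1],[[0,0,0],[0,0,0],-1],[[0,0,0],[0,0,0],-1],[[0,0,0],[0,0,0],-1],[[0,0,0],[0,0,0],-1],[[0,0,0],[0,0,0],-1],[[0,0,0],[0,0,0],-1]]'
```

```text
t: 7.18
tool_pos: [0.4485, -0.0426, 0.08]
ee_rot: [0.999, -0.044, -0.0, 0.0]
force: [0.0, -0.4, -0.1]
width: -0.003
grasp_force: 0.0
t: 7.85
tool_pos: [0.4484, -0.0422, 0.08]
ee_rot: [0.999, -0.043, 0.0, 0.0]
force: [-0.7, 0.3, 0.3]
width: 0.001
grasp_force: 0.0
t: 8.52
tool_pos: [0.4484, -0.0422, 0.08]
ee_rot: [0.999, -0.043, 0.0, 0.0]
force: [-0.4, -0.3, -0.9]
width: -0.003
grasp_force: 0.0
t: 9.18
tool_pos: [0.4484, -0.0422, 0.08]
ee_rot: [0.999, -0.043, 0.0, 0.0]
force: [-0.4, -0.6, 0.5]
width: -0.002
grasp_force: 0.0
t: 9.85
tool_pos: [0.4484, -0.0422, 0.08]
ee_rot: [0.999, -0.043, 0.0, 0.0]
force: [-0.3, 0.8, 0.4]
width: 0.0
grasp_force: 0.0
```

```bash
python3 -m jog '[[[0,0,-1],[0,0,0],-1],[[0,0,-1],[0,0,0],-1],[[0,0,-1],[0,0,0],-1],[[0,0,-1],[0,0,0],-1],[[0,0,-1],[0,0,0],-1],[[0,0,-1],[0,0,0],-1],[[0.2,-1,0],[0,0,0],-1],[[0.2,-1,0],[0,0,0],-1]]'
python3 -m jog '[[[0.2,-1,0],[0,0,0],-1],[[0.2,-1,0],[0,0,0],-1],[[0.2,-1,0],[0,0,0],-1],[[0.2,-1,0],[0,0,0],-1],[[0.2,-1,0],[0,0,0],-1],[[0.2,-1,0],[0,0,0],-1],[[0.2,-1,0],[0,0,0],-1],[[0.2,-1,0],[0,0,0],-1]]'
python3 -m jog '[[[0.2,-1,0],[0,0,0],-1],[[0.2,-1,0],[0,0,0],-1],[[0.2,-1,0],[0,0,0],-1],[[0.2,-1,0],[0,0,0],-1],[[0.2,-1,0],[0,0,0],-1],[[0.2,-1,0],[0,0,0],-1],[[0,-1,0],[0,0,0],-1],[[0,0,0],[0,0,0],-1]]'
python3 -m jog '[[[0,0,0],[0,0,0],-1],[[0,0,0],[0,0,0],-1]]'
python3 -c "
from h import *
c=camera_info('wrist');im=grab_frame('wrist');cv2.imwrite('pics/w4.png',im[:,:,::-1])
g=(.545,.3023)
for k in blobs(im,(50,120,50),(80,255,255),100):
    r=cv2.minAreaRect(k);p=ray(c,r[0],.022);print(r,p.round(4))
to([*g,.05])"
```

```text
t: 10.52
tool_pos: [0.4611, -0.0034, 0.2017]
ee_rot: [0.999, -0.045, 0.002, 0.0]
force: [-0.6, 0.1, 0.6]
width: -0.0
grasp_force: 0.0
t: 11.18
tool_pos: [0.4982, 0.0844, 0.2033]
ee_rot: [1.0, 0.005, -0.0, -0.029]
force: [0.5, 0.6, 0.1]
width: -0.001
grasp_force: 0.0
t: 11.85
tool_pos: [0.5193, 0.1557, 0.2153]
ee_rot: [0.997, 0.056, -0.003, -0.058]
force: [-0.2, -0.9, 0.6]
width: 0.001
grasp_force: 0.0
t: 12.02
tool_pos: [0.5189, 0.1539, 0.2147]
ee_rot: [0.997, 0.055, -0.004, -0.057]
force: [-0.7, 0.4, -0.2]
width: 0.002
grasp_force: 0.0
((130.5, 118.0), (42.48529052734375, 39.35479736328125), 63.43495178222656) [0.5475 0.3046 0.022 ]
((29.44184112548828, 23.25421905517578), (13.037755966186523, 47.689598083496094), 17.650123596191406) [0.6199 0.3969 0.022 ]
t 12.07 tcp [0.5188 0.1538 0.2147] yaw 6.29 z [-0.014  0.113 -0.993] F [-0.2  0.1  0.1] w 0.0 units [ 2.12 -6.25  9.  ]
```

View pics/w4.png

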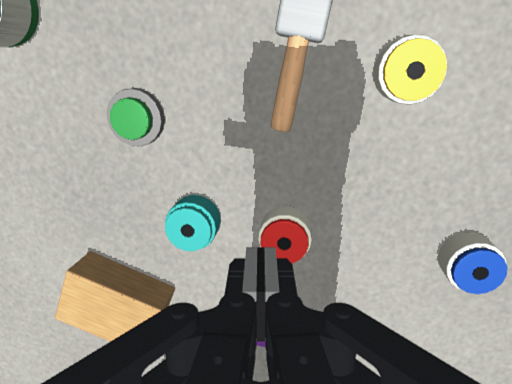

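The green button shows at (130,118), at about (0.546,0.303), and everything else is undisturbed. The tool has tilted, so a joint limit is likely; checking the joints.

```bash
python3 -c "
from h import *
print(np.round(monitor.get_state()['q'],3))"
```

```text
[ 0.109  0.313 -0.109  1.151  0.114  3.141]
```

```bash
python3 -c "
from h import *
s=monitor.get_state();R=Ro.from_quat(s['ee_rot'])
for y in (6.3,30,):
    T=Ro.from_euler('z',y,degrees=True)*Ro.from_euler('x',180,degrees=True)
    print(y,((R.inv()*T).as_rotvec()/2/np.pi).round(4))"
```

```text
6.3 [-0.0182  0.0002 -0.    ]
30 [-0.0179 -0.0036 -0.0658]
```

Yaw first (to free joint 6), then level the tilt.

```bash
python3 -m jog '[[[0,0,0],[-0.0045,-0.0009,-0.016],-1],[[0,0,0],[-0.0045,-0.0009,-0.016],-1],[[0,0,0],[-0.0045,-0.0009,-0.016],-1],[[0,0,0],[-0.0045,-0.0009,-0.016],-1],[[0,0,0],[0,0,-0.018],-1],[[0,0,0],[0,0,-0.018],-1],[[0,0,0],[0,0,-0.018],-1],[[0,0,0],[0,0,-0.018],-1]]'
python3 -c "
from h import *
to([.546,.303,.2])
s=monitor.get_state();R=Ro.from_quat(s['ee_rot']);print(np.round(s['q'],2))
T=Ro.from_euler('z',60,degrees=True)*Ro.from_euler('x',180,degrees=True)
print(((R.inv()*T).as_rotvec()/2/np.pi).round(4))"
```

```text
t: 12.73
tool_pos: [0.5189, 0.1536, 0.2147]
ee_rot: [0.885, 0.466, -0.0, 0.0]
force: [-0.6, 0.5, -0.8]
width: -0.0
grasp_force: 0.0
t 12.73 tcp [0.5189 0.1536 0.2147] yaw 55.57 z [-0. -0. -1.] F [-0.6  0.5 -0.8] w -0.0 units [ 6.93 -3.1   0.73]
[ 0.17  0.32 -0.09  1.16 -0.    2.34]
[-0.      0.0001 -0.0123]
```

```bash
python3 -m jog '[[[1,-0.45,0],[0,0,0],-1],[[1,-0.45,0],[0,0,0],-1],[[1,-0.45,0],[0,0,0],-1],[[1,-0.45,0],[0,0,0],-1],[[1,-0.45,0],[0,0,0],-1],[[1,-0.45,0],[0,0,0],-1],[[0.9,-0.4,0],[0,0,0],-1],[[0,0,0],[0,0,0],-1]]'
python3 -m jog '[[[0,0,1],[0,0,0],-1],[[0,0,1],[0,0,0],-1],[[0,0,1],[0,0,0],-1],[[0,0,1],[0,0,0],-1],[[0,0,1],[0,0,0],-1],[[0,0,0.5],[0,0,0],-1],[[0,0,0],[0,0,0],-1],[[0,0,0],[0,0,0],-1]]'
python3 -c "
from h import *
c=camera_info('wrist');im=grab_frame('wrist');cv2.imwrite('pics/w5.png',im[:,:,::-1])
for k in blobs(im,(50,120,50),(80,255,255),100):
    r=cv2.minAreaRect(k);p=ray(c,r[0],.022);print(r,p.round(4))
to([.546,.303,.041])"
```

```text
t: 13.4
tool_pos: [0.5469, 0.3055, 0.2143]
ee_rot: [0.885, 0.465, 0.0, -0.001]
force: [-0.5, -0.8, 0.8]
width: -0.002
grasp_force: 0.0
t: 14.07
tool_pos: [0.5464, 0.302, 0.1047]
ee_rot: [0.886, 0.464, -0.001, 0.0]
force: [-0.2, 0.3, 1.3]
width: 0.001
grasp_force: 0.0
((256.4588317871094, 204.435302734375), (59.22201919555664, 58.35429763793945), 12.528807640075684) [0.5474 0.3092 0.022 ]
t 14.12 tcp [0.5472 0.3025 0.1057] yaw 55.26 z [ 0.001  0.    -1.   ] F [0.1 0.3 0.2] w -0.0 units [-0.02 -0.06  3.24]
```

View pics/w5.png

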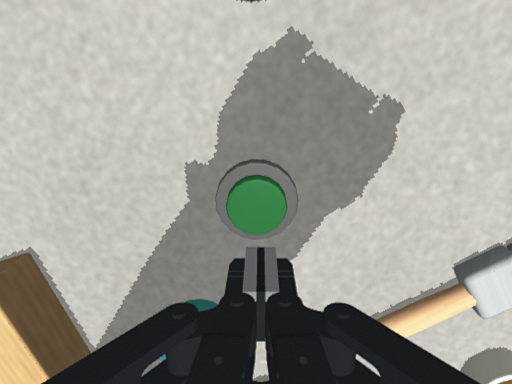

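The button (256,204) is straight ahead of the fingertips and within a few mm of centre. Pressing.

```bash
python3 -m jog '[[[0.15,0,0.8],[0,0,0],-1],[[0,0,0.8],[0,0,0],-1],[[0,0,0.7],[0,0,0],-1],[[0,0,0.4],[0,0,0],-1],[[0,0,0.2],[0,0,0],-1],[[0,0,0],[0,0,0],-1]]'
python3 -m jog '[[[0,0,0.1],[0,0,0],-1],[[0,0,0.1],[0,0,0],-1],[[0,0,0.1],[0,0,0],-1],[[0,0,0.1],[0,0,0],-1],[[0,0,0.1],[0,0,0],-1],[[0,0,0.1],[0,0,0],-1],[[0,0,0],[0,0,0],-1],[[0,0,0],[0,0,0],-1]]'
```

```text
t: 14.62
tool_pos: [0.5485, 0.3052, 0.0469]
ee_rot: [0.886, 0.464, -0.0, 0.0]
force: [0.2, 0.1, -0.2]
width: -0.004
grasp_force: 0.0
t: 15.28
tool_pos: [0.549, 0.3055, 0.0354]
ee_rot: [0.886, 0.464, 0.001, 0.0]
force: [0.3, -0.1, 4.9]
width: 0.006
grasp_force: 2.2
```

Nearly at the bottom (4.9 N); a little further to reach the stop.

```bash
python3 -m jog '[[[0,0,0.1],[0,0,0],-1],[[0,0,0.1],[0,0,0],-1],[[0,0,0],[0,0,0],-1],[[0,0,0],[0,0,0],-1]]'
```

```text
t: 15.62
tool_pos: [0.5492, 0.3055, 0.0344]
ee_rot: [0.886, 0.464, 0.001, 0.0]
force: [-5.6, -2.7, 23.1]
width: 0.0
grasp_force: 11.6
```

Hard stop reached at 23 N, so the button is fully down. Lifting clear.

```bash
python3 -m jog '[[[0,0,-0.4],[0,0,0],-1],[[0,0,-0.8],[0,0,0],-1],[[0,0,-1],[0,0,0],-1],[[0,0,-1],[0,0,0],-1],[[0,0,-1],[0,0,0],-1],[[0,0,-1],[0,0,0],-1],[[0,0,-1],[0,0,0],-1],[[0,0,-1],[0,0,0],-1]]'
python3 -m jog '[[[0,0,0],[0,0,0],-1],[[0,0,0],[0,0,0],-1],[[0,0,0],[0,0,0],-1],[[0,0,0],[0,0,0],-1]]'
python3 -c "
from h import *
im=grab_frame('scene');cv2.imwrite('pics/s9.png',im[:,:,::-1])"
```

```text
t: 16.28
tool_pos: [0.5476, 0.3049, 0.175]
ee_rot: [0.886, 0.464, -0.001, -0.0]
force: [0.7, -0.0, 0.5]
width: 0.003
grasp_force: 0.0
t: 16.62
tool_pos: [0.5473, 0.3048, 0.1728]
ee_rot: [0.886, 0.464, -0.002, -0.0]
force: [-0.7, -0.3, -0.0]
width: -0.002
grasp_force: 0.0
```

View pics/s9.png

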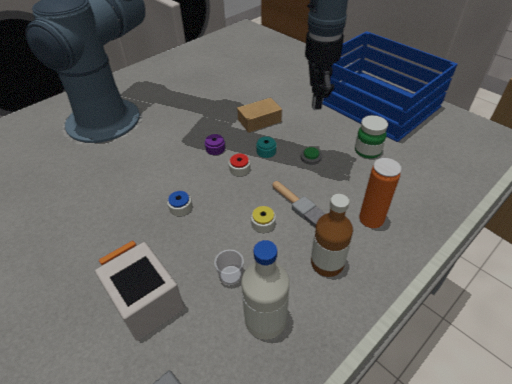

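The scene view shows the slide home at (118,253), the pucks and bystanders where they were, and the gripper clear above the button (312,155).

```bash
python3 -c "
from rig import bot
print(bot.job_done())"
```

```text
the job is handed in; nothing more can be done
None
```

I pushed the coin slide in to its hard stop, held the fingertips about 27 mm over the blue sensor for 2.7 s, and pressed the start button fully down before lifting clear; the job was handed in at about 16.7 s, and the last picture shows everything else where it was.

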